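# Free the dipping well's overflow tube

## Task

Closing time at the scoop dipping well: press its rocker switch to off, then grip the overflow tube with the black knob and rock it towards the switch and back the other way, as often as it needs, working it up a little with each rock until its foot comes free of the drain's rubber lips. Do not just pull: the well stands loose and must not be lifted or dragged, and everything else stays where it is. Finish still holding the tube upright over its drain, the foot just clear of the lips by about a finger's width.

Things in the scene. Friction and masses are not known exactly. Their poses are not given: they have to be found in the camera images.
- well: Brushed steel dipping well standing loose on rubber feet, 2.7 kg, 200 (x) by 340 (y) by 100 mm high; origin at the centre of its underside. Its x points away from the robot, its y along its length to the left, to the end with the switch deck (100 mm high). The open bowl, 180 (x) by 204 (y) mm inside, takes the right part; its floor is 22 mm and its rim 100 mm above the counter.
- seat (a point): Middle of the drain seat in the bowl, level with the top of its lips (14 mm above the bowl floor, 36 mm above the counter), 55 mm to -y of the well's centre, 90 mm or more from the bowl walls; axes as the well. The foot, 34 mm square, is gripped between two sprung rubber lips, on its +y and -y sides; in x two fixed cheeks stand 1.5 mm off it.
- lip (a point): Top of the seat's rubber lip on the switch side (+y). Each lip presses with about 22 N: a straight pull needs about 45 N, and 20 N already tips up the well. Tilting the tube about the well's x axis (knob to +y, then -y) by 0.1 to 0.15 rad, with 4 to 8 N at the knob, makes the foot's sides slide in the lips; it then comes up easily, about 2 to 3 mm with each swing from side to side.
- tube_grip (a point): Centre of the black knob of the overflow tube, where it is grasped; z up along the tube, axes parallel to the well's at the start. Knob 30 mm in diameter, 45 mm tall; this point is 22 mm below its top, 108 mm above the underside of the foot and, at the start, 130 mm above the counter. Below it a steel tube 24 mm in diameter and a grey foot 34 by 34 by 16 mm. About 0.25 kg.
- tube_foot (a point): Centre of the underside of the tube's foot; at the start it stands on the bowl floor, 14 mm below the seat point.
- tube_top (a point): Centre of the top of the tube's knob, 130 mm above the underside of the foot.
- spout (a point): Mouth of the well's water spout, a fixed bent steel pipe 14 mm thick over the bowl's far left corner: 65 mm farther in x and 57 mm farther in y than the seat. From here it goes up and runs to +y; its top is 154 mm above the counter.
- rocker (a joint): Black rocker switch on the well's deck: 0 = on (half nearer the robot raised), 0.36 rad = off (that half pressed down level). It stays where it is left; pressing takes about 4 N.
- rocker_press (a point): Where to press the rocker: upper face of its half nearer the robot (towards the well's -x), 15 mm from the pivot, which runs along the well's y. Each half is 22 (x) by 28 mm (y). When on, this point is about 112 mm above the counter and the half slopes up towards the robot; pressed, it has gone down 5 mm and lies level, 7 mm above the deck.
- cup: Frosted glass cup, 76 mm in diameter, 85 mm high, origin at the centre of its underside; bystander.
- paddle: Bamboo tasting paddle, 150 by 26 by 5 mm, lying flat, origin below its middle; bystander.
- pan_lid: White porcelain pan lid, 176 by 162 mm with a knob, 40 mm high, origin at the centre of its underside; bystander.
- scoop0: Matte steel spatula scoop, 270 mm long along x, 55 mm wide, lying flat, origin below its middle; bystander.
- scoop1: As scoop0.
- scoop2: As scoop0.
Mind the look-alikes: they are no part of the job. Of the things like the part that bears tube_grip, leave any that is green, red or turquoise; of the rest the smaller one is meant.

How it is judged (in metres and radians):
On the way, in this order (a step that is already met when the one before it is completed fails the run):
1. the rocker switch is pressed to off (value of joint rocker above 0.3 rad), for 0.2 s.
2. the held tube, its foot still in the lips, is rocked towards the switch, its top 6 mm over or more (y of tube_top in the frame of seat above 0.006 m and z of tube_foot in the frame of seat below -0.002 m and contact force between tube and the fingers above 1 N), for 0.1 s.
3. then, its foot still in the lips, it is rocked the other way, its top 6 mm over or more (y of tube_top in the frame of seat below -0.006 m and z of tube_foot in the frame of seat below -0.002 m and contact force between tube and the fingers above 1 N), for 0.1 s.
At the end, for the whole second after the job is handed in: Rocker off (over 0.30 rad); tube in the fingers, still, touching no part of the well, within 0.15 rad of upright, foot 4 to 40 mm above the lips and within 25 mm of the seat sideways; well on the counter, moved under 25 mm, not lifted; bystanders moved under 20 mm (value of joint rocker above 0.3 rad and z of tube_foot in the frame of seat between 0.004 and 0.04 m and horizontal distance between tube_foot and seat below 0.025 m and angle between tube_foot's own z axis and vertical below 0.15 rad and contact force between tube and the fingers above 1 N and contact force between tube and well below 0.2 N and linear speed of tube below 0.02 m/s and height (world z) of seat below 0.04 m and distance of seat from where it was at the start of the episode below 0.025 m and distance of each of cup, paddle, pan_lid, scoop0, scoop1, scoop2 from where it was at the start of the episode below 0.02 m); the arm keeps its last pose, push and grip.
It fails at once if the well is lifted or tipped (seat more than 5 mm up) or dragged more than 25 mm (height (world z) of seat above 0.041 m or distance of seat from where it was at the start of the episode above 0.025 m).
It fails at once if a bystander (cup, paddle, pan lid, scoops) is moved more than 20 mm (distance of any of cup, paddle, pan_lid, scoop0, scoop1, scoop2 from where it was at the start of the episode above 0.02 m).
It also fails if it takes over 54 s, if anything falls off the work surface, if the arm or the gripper's body presses on something with over 40 N, if the wrist force passes 120 N, or if a joint passes its speed limit or range.

## Robot

A 6-joint arm with a two-finger parallel gripper is mounted at the origin on the work surface. World frame = base frame: x ahead of the robot, y to its left, z up, the work surface at z = 0. Lengths are in mm, angles in rad, forces in N, time in s.
With the tool pointing down it reaches from about 275 to 825 mm from the base axis. Payload 4.9 kg.
Tool frame: the origin (TCP) lies at the very end of the fingers, on their centre line; the grasp point (between the pads) lies env.grip_depth behind it (env.grip_depth is the distance from the TCP to the grasp point, in mm); z points along the fingers, y is the direction in which the jaws open and shut (so a half turn about z gives the same grasp; the last joint's range is limited). The gripper opens to 85 mm and grips with 20 to 120 N. Pads are 22 mm wide; open, the fingers measure 114 mm over their backs; the gripper's body (76 mm by 85 mm) begins 54 mm behind the grasp point. The pads swing forward as they close: fully open they stand 13 mm farther back than shut.
Start: joints at [1.02, 0.326, -0.193, 1.052, 0, 1.437], TCP at [222.657, 502.934, 231.281] pointing down, gripper open.
Joint ranges: [-2.65, 2.65], [-0.97, 1.79], [-1.3, 1.35], [-1.93, 2.1], [-1.47, 1.37], [-3.14, 3.14]. Speed limits (rad/s): [2.57, 2.57, 3.14, 3.14, 3.14, 3.14].

## Interface

Orientations are given as a unit quaternion [w, x, y, z].
In Python, from workcell import env, read_camera, calibration gives the robot as it stands.
- The arm moves only by the shell command python3 -m inch 'ROWS' [OPENING] [FORCE]. ROWS is a JSON object of lists of equal length, an entry for each row: "delta_pos": the shift along the tool's x, y, z normalised to -1 to 1, where 1 is 150 mm, a list of three; "angular": the turn, a rotation vector about the tool's x, y, z normalised to -1 to 1, where 1 is 60 degrees, a list of three. In form: {"delta_pos": [[dx, dy, dz], ...], "angular": [[ax, ay, az], ...]}. A call has 1 to 20 rows; each row is the pose to reach, as a shift and turn from the pose commanded when the call began, along the tool's axes at that moment; what a row does not reach only later rows make up. A row lasts 1/12 s, in which the tool goes at most 41.7 mm and 7.16 degrees, less where a joint would pass 70% of its speed; a pose out of reach is approached as far as the arm can. A call with a number of a shift or a turn outside -1 to 1 is refused whole. A call with a gripper value outside its range is refused whole. OPENING is the closure, from 0 (fully open) to 1 (shut), set as the call begins (- or left out, the last holds). The fingers move at their own pace and stop on an object; FORCE is the grip in N (left out, the last holds). Time passes only in rows, so rows that repeat a pose let the fingers close. It gives the time, the measured TCP pose, the force and the opening at its end, in the units of the state.
- env.state(): the state, without advancing time (a new reading comes with each control period).
- read_camera(name): name is "scene" or "top" or "wrist"; returns the picture (384x512x3 uint8, red, green, blue); there is no depth.
- calibration(name): a dict with "intrinsics" (3x3 intrinsics, pixels), "xyz" and "attitude" of the camera in the world. Camera axes: x right, y down, z forward; pixel columns grow to the right and rows downward; lengths in mm; the calibration is good to about 2 mm. A picture is of the moment at which its call begins: read the wrist's pose just before it. calibration takes no time and is no camera call; for the wrist camera it gives the pose at the moment of the call.
- env.sign_off(): hands the job in, once; it reports no verdict.
The state is a dict: "time": time; "joint_pos": joint angles; "qvel": joint speeds; "tau": joint torques, N m; "tcp_pos": TCP position; "orientation": TCP orientation; "wrist_force": force on the tool from outside, world axes, zero at the start; "torque": the same for the moment, N m; "finger_gap": finger opening in mm.
Only numpy, scipy, OpenCV 4.12 (cv2) and the standard library are available. Lean on these libraries where they do the work, as an engineer would, in place of code of your own. Each camera call takes 0.05 s, during which the arm holds its last target. There are 200 camera calls.

## Working session

There is one attempt and no reset: what is moved stays moved. The work goes in short steps, Python scripts to look and compute and a shell command to move; the robot and the scene stay as the last step left them, time stands still between calls to the robot, and variables do not carry over. Pictures are saved under pics/ and viewed, about 8 in all and at most 12, crops included, and the job is handed in when it is done.

```bash
mkdir -p pics; ls
python3 - <<'E'
from workcell import env, read_camera, calibration
import cv2,numpy as np
a=read_camera("scene");b=read_camera("top")
for n in("scene","top"):
    c=calibration(n);print(n,c)
cv2.imwrite("pics/scene.png",a[...,::-1]);cv2.imwrite("pics/top.png",b[...,::-1])
cv2.imwrite("pics/both.png",cv2.resize(np.vstack([a,b]),None,fx=.78,fy=.78)[...,::-1])
print(env.state(),env.grip_depth)
E
```

```text
pics
scene {'intrinsics': array([[487.68312663,   0.        , 250.71785429],
       [  0.        , 487.68312663, 195.87236584],
       [  0.        ,   0.        ,   1.        ]]), 'xyz': array([1139.40699371, -778.14339211, 1101.47796849]), 'attitude': array([-0.36457282,  0.85739204,  0.3384059 , -0.13208707])}
top {'intrinsics': array([[423.19378218,   0.        , 258.85238185],
       [  0.        , 423.19378218, 197.12580371],
       [  0.        ,   0.        ,   1.        ]]), 'xyz': array([ 227.12198997,  -33.65312752, 1448.88646798]), 'attitude': array([ 0.07384019, -0.69314949,  0.71435732, -0.06152261])}
{'time': 0.1, 'joint_pos': array([ 1.01981764e+00,  3.26882987e-01, -1.93480163e-01,  1.05204073e+00,
        4.65952528e-05,  1.43656140e+00]), 'qvel': array([-2.50141490e-04, -2.13927857e-03,  2.62306561e-03, -1.24582440e-03,
       -9.98881708e-04,  2.34589058e-05]), 'tau': array([ 1.04653996e-04, -4.44239187e+01,  2.63038194e+01,  7.88820995e-03,
       -1.57959748e-04,  1.79207859e-06]), 'tcp_pos': array([222.34326913, 502.46931952, 230.57437672]), 'orientation': array([-2.91966698e-04,  2.06867220e-01,  9.78368697e-01, -7.49234824e-04]), 'wrist_force': array([ 0.21684156, -0.20818644, -0.26911509]), 'torque': array([0.01648011, 0.00694182, 0.02249752]), 'finger_gap': 85.28607366911183} 18.700000000000003
```

View pics/both.png

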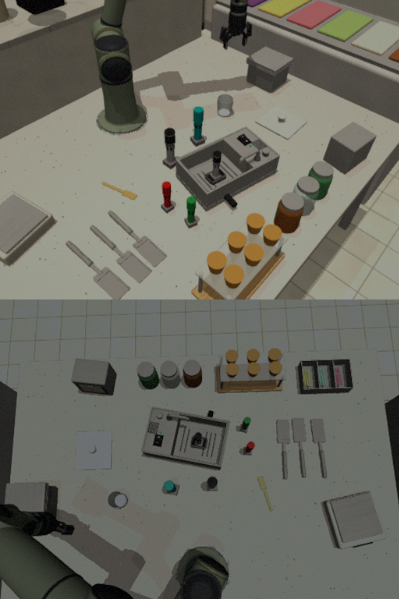

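The pictures show the well centred near both.png (187,437) in the top view. The black knob in the bowl is at about (199,437), and another black tube stands outside at (212,482). Next I'll enlarge the well.

Run:
```python
import cv2,numpy as np
a=cv2.imread("pics/top.png")[125:255,170:330];b=cv2.imread("pics/scene.png")[150:275,195:370]
a=cv2.resize(a,(640,520),interpolation=2);b=cv2.resize(b,(700,500),interpolation=2)
cv2.imwrite("pics/c1.png",a);cv2.imwrite("pics/c2.png",b)
```

```text
(no output)
```

View pics/c1.png

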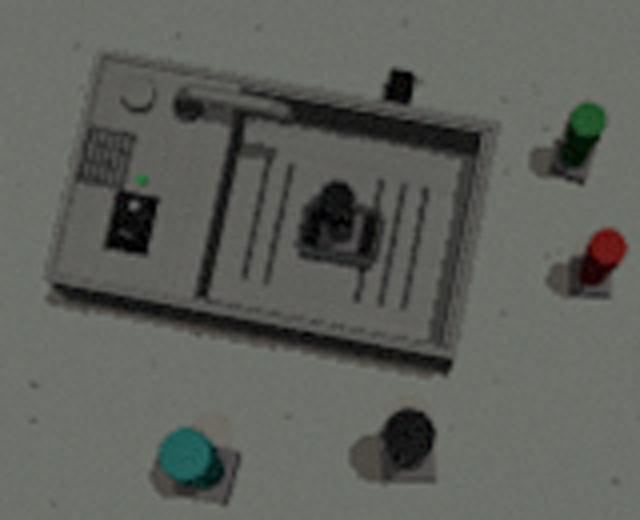

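View pics/c2.png

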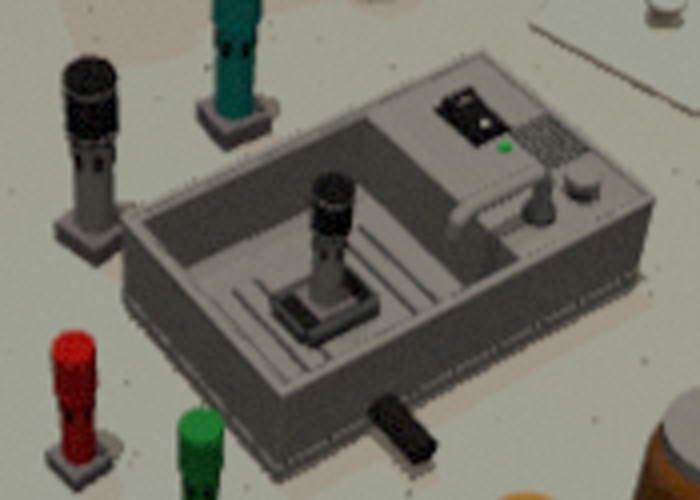

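Candidates with a black knob: the tube in the bowl, c1 (337,197) / c2 (333,185), and the bigger one outside, c1 (408,437) / c2 (90,75). Others are green, red and turquoise. The smaller black one stands in the drain of the well, so that is the one meant. The rocker is at c1 (132,222), with the spout to its far right.

```bash
cat > h.py <<'E'
import numpy as np
from scipy.spatial.transform import Rotation as R
from workcell import env, read_camera, calibration
def rot(q): return R.from_quat(np.roll(q,-1)).as_matrix()
def ray(n,p,c=None):
    c=c or calibration(n); d=rot(c["attitude"])@np.linalg.solve(c["intrinsics"],[*p,1]); return c["xyz"],d/np.linalg.norm(d)
def plane(n,p,z,c=None):
    o,d=ray(n,p,c); return o+d*(z-o[2])/d[2]
def tri(n1,p1,n2,p2):
    a,d=ray(n1,p1);b,e=ray(n2,p2);s=np.linalg.lstsq(np.c_[d,-e],b-a,rcond=None)[0]
    u,v=a+d*s[0],b+e*s[1]; return (u+v)/2,np.linalg.norm(u-v)
def tool(world_vec):  # world shift -> normalised tool shift
    return rot(env.state()["orientation"]).T@np.array(world_vec)/150
E
python3 - <<'E'
from h import *
np.set_printoptions(precision=1,suppress=True)
T=lambda x,y:(x/4+170-.4,y/4+125-.4); S=lambda x,y:(x/4+195-.4,y/4+150-.4)
ct=[(102,55),(495,125),(448,360),(50,290)]  # far-left, far-right, near-right, near-left
P=np.array([plane("top",T(*p),100) for p in ct]);print(P)
cs=[(653,200),(283,390),(125,215),(480,52)]
Q=np.array([plane("scene",S(*p),100) for p in cs]);print(Q)
for X in(P,Q):
    c=X.mean(0); y=(X[0]-X[1]+X[3]-X[2])[:2]; x=(X[0]-X[3]+X[1]-X[2])[:2]
    ya=np.arctan2(-y[0],y[1]);xa=np.arctan2(x[1],x[0]);print("c",c,"len",np.linalg.norm(y)/2,np.linalg.norm(x)/2,"yaw %.3f %.3f"%(ya,xa))
    yaw=ya;ux=np.array([np.cos(yaw),np.sin(yaw)]);uy=np.array([-ux[1],ux[0]]);print("seat",c[:2]-55*uy)
print("knobtop tri",tri("top",T(337,195),"scene",S(333,185)),plane("top",T(337,195),152),plane("scene",S(333,185),152))
print("rocker c",plane("top",T(132,222),108),plane("scene",S(474,117),108))
print("rocker near end",plane("top",T(129,253),112), "spout",plane("top",T(290,108),148))
st=env.state();print(rot(st["orientation"]))
E
```

```text
[[ 696.5  193.9  100. ]
 [ 624.5 -131.6  100. ]
 [ 429.7  -85.3  100. ]
 [ 497.4  236.3  100. ]]
[[ 699.2  195.1  100. ]
 [ 621.2 -127.1  100. ]
 [ 430.7  -83.3  100. ]
 [ 505.9  240.3  100. ]]
c [562.   53.3 100. ] len 331.0877470998099 201.88679749059818 yaw -0.213 -0.221
seat [550.4  -0.4]
c [564.2  56.3 100. ] len 331.81753409307953 197.02985594295473 yaw -0.233 -0.228
seat [551.5   2.7]
knobtop tri (array([554.6,  -1.5, 156.5]), np.float64(1.1946483405151718)) [556.1  -0.9 152. ] [551.4   1.8 152. ]
rocker c [550.2 168.  108. ] [553.8 168.3 108. ]
rocker near end [523.5 169.9 112. ] spout [630.1  34.9 148. ]
[[-0.9  0.4 -0. ]
 [ 0.4  0.9 -0. ]
 [ 0.  -0.  -1. ]]
```

```bash
python3 -m inch '{"delta_pos":[[-1,-0.41,0],[-1,-0.41,0],[-1,-0.41,0],[-1,-0.41,0],[-1,-0.41,0]],"angular":[[0,0,0],[0,0,0],[0,0,0],[0,0,0],[0,0,0]]}' 1 40 && python3 -m inch '{"delta_pos":[[-1,-0.41,0],[-1,-0.41,0],[-1,-0.41,0],[-1,-0.41,0],[-1,-0.41,0]],"angular":[[0,0,0],[0,0,0],[0,0,0],[0,0,0],[0,0,0]]}' && python3 -m inch '{"delta_pos":[[-0.81,-0.35,0.3],[-0.81,-0.35,0.3],[-0.81,-0.35,0.3],[-0.81,-0.35,0.3],[-0.81,-0.35,0.3],[-0.81,-0.35,0.3]],"angular":[[0,0,-0.185],[0,0,-0.185],[0,0,-0.185],[0,0,-0.185],[0,0,-0.185],[0,0,-0.185]]}'
python3 - <<'E'
from h import *
np.set_printoptions(precision=3,suppress=True)
s=env.state();print(s["tcp_pos"],rot(s["orientation"]),s["wrist_force"],s["time"])
c=calibration("wrist");im=read_camera("wrist")
import cv2;cv2.imwrite("pics/w1.png",im[...,::-1])
Rm=rot(c["attitude"])
for p in [(536.5,171.5,112),(552,168,107)]:
    q=c["intrinsics"]@Rm.T@(np.array(p)-c["xyz"]);print(q[:2]/q[2])
print(c["xyz"],tool(np.array([537,171.5,112])-s["tcp_pos"]))
E
```

```text
time: 0.52
tcp_pos: [338.6, 381.8, 230.9]
orientation: [0.001, 0.21, 0.978, -0.001]
wrist_force: [0.4, 0.5, -0.1]
finger_gap: 25.4
time: 0.93
tcp_pos: [451.2, 265.1, 231.0]
orientation: [0.001, 0.21, 0.978, -0.001]
wrist_force: [0.4, -0.8, 0.4]
finger_gap: -0.5
time: 1.43
tcp_pos: [536.5, 171.7, 185.4]
orientation: [-0.001, 0.112, 0.994, 0.0]
wrist_force: [-0.3, 0.1, -0.5]
finger_gap: -0.3
[536.47  171.732 185.367] [[-0.975  0.223 -0.002]
 [ 0.223  0.975  0.   ]
 [ 0.002 -0.    -1.   ]] [-0.263  0.056 -0.506] 1.4333
[254.973 202.728]
[255.072 217.529]
[461.019 189.922 327.296] [-0.005 -0.001  0.489]
```

View pics/w1.png

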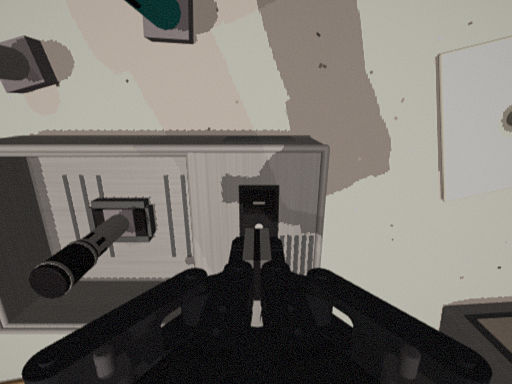

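The wrist view shows the closed fingertips over the rocker (cols 239-279, near edge row 185). The predicted press point, (255,203), lies on its near half.

```bash
python3 -m inch '{"delta_pos":[[0.013,0.01,0.25],[0.013,0.01,0.44],[0.013,0.01,0.48],[0.013,0.01,0.495],[0.013,0.01,0.51],[0.013,0.01,0.522],[0.013,0.01,0.53],[0.013,0.01,0.53],[0.013,0.01,0.53],[0.013,0.01,0.53]],"angular":[[0,0,0],[0,0,0],[0,0,0],[0,0,0],[0,0,0],[0,0,0],[0,0,0],[0,0,0],[0,0,0],[0,0,0]]}' 1
```

```text
time: 2.32
tcp_pos: [536.2, 174.0, 107.6]
orientation: [0.001, 0.111, 0.994, 0.0]
wrist_force: [-1.4, 1.6, 2.1]
finger_gap: -0.1
```

```bash
python3 -m inch '{"delta_pos":[[0,0,0.007],[0,0,0.014],[0,0,0.014],[0,0,0.014]],"angular":[[0,0,0],[0,0,0],[0,0,0],[0,0,0]]}'
```

```text
time: 2.65
tcp_pos: [536.3, 174.0, 106.8]
orientation: [0.001, 0.111, 0.994, 0.001]
wrist_force: [-4.6, 0.8, 15.7]
finger_gap: -0.2
```

```bash
python3 -m inch '{"delta_pos":[[0,0,-0.25],[0,0,-0.5],[0,-0.2,-0.62],[-0.1,-0.5,-0.65],[-0.2,-0.75,-0.65],[-0.36,-1,-0.65],[-0.36,-1,-0.65],[-0.36,-1,-0.65]],"angular":[[0,0,0],[0,0,0],[0,0,0],[0,0,0],[0,0,0],[0,0,0],[0,0,0],[0,0,0]]}' 0
python3 - <<'E'
from h import *
np.set_printoptions(precision=3,suppress=True)
s=env.state();print(s["tcp_pos"],s["wrist_force"],s["time"])
c=calibration("wrist");im=read_camera("wrist");t=read_camera("top");sc=read_camera("scene")
import cv2
v=np.hstack([im,cv2.resize(sc[140:260,220:380],(512,384))]);cv2.imwrite("pics/w2.png",cv2.resize(v,(800,300))[...,::-1])
Rm=rot(c["attitude"])
for p in [(552.5,.8,152),(552.5,.8,130),(551,1,36)]:
    q=c["intrinsics"]@Rm.T@(np.array(p)-c["xyz"]);print(q[:2]/q[2]*[.78125,.78125])
np.savez("c2.npz",K=c["intrinsics"],xyz=c["xyz"],att=c["attitude"])
E
```

```text
time: 3.32
tcp_pos: [555.8, 12.3, 202.0]
orientation: [0.0, 0.114, 0.993, -0.001]
wrist_force: [0.5, -0.1, -0.8]
finger_gap: 85.3
[555.78   12.313 202.011] [ 0.531 -0.11  -0.801] 3.3167
[187.296 165.604]
[188.507 158.043]
[191.766 136.064]
```

View pics/w2.png

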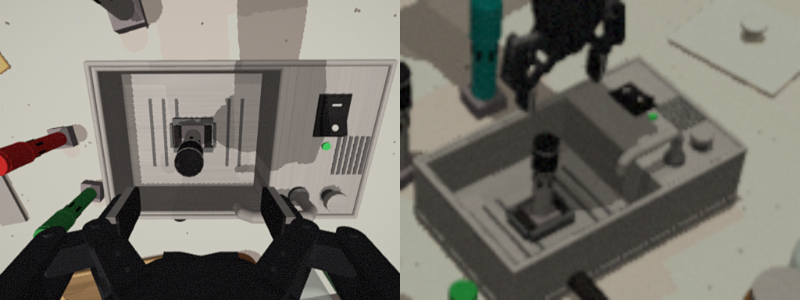

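The knob top is at w2 (188,163) against a prediction of (187,166), so the position is good to about 3 mm. The rocker lies flat and the well hasn't moved. Next I align over the tube and go most of the way down.

```bash
python3 -m inch '{"delta_pos":[[0.015,-0.079,0],[0.015,-0.079,0],[0.015,-0.079,0.1],[0.015,-0.079,0.2],[0.015,-0.079,0.2],[0.015,-0.079,0.2]],"angular":[[0,0,0],[0,0,0],[0,0,0],[0,0,0],[0,0,0],[0,0,0]]}' 0
python3 - <<'E'
from h import *
np.set_printoptions(precision=4,suppress=True)
s=env.state();print(s["tcp_pos"],s["orientation"],tool(np.array([551,1.2,109.5])-s["tcp_pos"]))
E
```

```text
time: 3.97
tcp_pos: [549.1, 5.1, 171.8]
orientation: [-0.001, 0.111, 0.994, -0.0]
wrist_force: [-0.1, 0.1, 0.2]
finger_gap: 85.3
[549.135    5.0759 171.7502] [-0.001   0.1108  0.9938 -0.    ] [-0.0187 -0.0224  0.415 ]
```

```bash
python3 -m inch '{"delta_pos":[[-0.019,-0.025,0.1],[-0.019,-0.025,0.3],[-0.019,-0.025,0.4],[-0.019,-0.025,0.415],[-0.019,-0.025,0.415],[-0.019,-0.025,0.415]],"angular":[[0,0,0],[0,0,0],[0,0,0],[0,0,0],[0,0,0],[0,0,0]]}' 0;  python3 -m inch '{"delta_pos":[[0,0,0],[0,0,0],[0,0,0],[0,0,0],[0,0,0],[0,0,0],[0,0,0]],"angular":[[0,0,0],[0,0,0],[0,0,0],[0,0,0],[0,0,0],[0,0,0],[0,0,0]]}' 0.55 20
```

```text
time: 4.47
tcp_pos: [553.0, 0.2, 111.3]
orientation: [0.001, 0.111, 0.994, -0.0]
wrist_force: [1.0, 1.5, -0.5]
finger_gap: 85.3
time: 5.05
tcp_pos: [552.1, 0.1, 110.0]
orientation: [0.0, 0.111, 0.994, -0.0]
wrist_force: [-0.5, 1.0, -0.5]
finger_gap: 38.6
```

```bash
python3 -m inch '{"delta_pos":[[0,0,0],[0,0,0],[0,0,0],[0,0,0],[0,0,0],[0,0,0]],"angular":[[0,0,0],[0,0,0],[0,0,0],[0,0,0],[0,0,0],[0,0,0]]}' 1 60
```

```text
time: 5.55
tcp_pos: [552.2, 0.3, 110.1]
orientation: [0.0, 0.111, 0.994, 0.0]
wrist_force: [-1.3, 1.2, 4.2]
finger_gap: 28.9
```

```bash
python3 -m inch '{"delta_pos":[[0,0.011,-0.002],[0,0.022,-0.004],[0,0.033,-0.006],[0,0.044,-0.009],[0,0.055,-0.011],[0,0.064,-0.013],[0,0.064,-0.013],[0,0.064,-0.013],[0,0.064,-0.013]],"angular":[[0.02,0,0],[0.04,0,0],[0.06,0,0],[0.08,0,0],[0.1,0,0],[0.115,0,0],[0.115,0,0],[0.115,0,0],[0.115,0,0]]}'
```

```text
time: 6.3
tcp_pos: [554.1, 9.6, 111.6]
orientation: [-0.007, 0.111, 0.992, -0.06]
wrist_force: [0.4, -0.8, -2.8]
finger_gap: 28.9
```

```bash
python3 -m inch '{"delta_pos":[[0,-0.016,0],[0,-0.032,0],[0,-0.048,0],[0,-0.064,0],[0,-0.08,0],[0,-0.096,-0.001],[0,-0.112,-0.001],[0,-0.129,-0.002],[0,-0.129,-0.002],[0,-0.129,-0.002],[0,-0.129,-0.002]],"angular":[[-0.029,0,0],[-0.057,0,0],[-0.086,0,0],[-0.115,0,0],[-0.144,0,0],[-0.172,0,0],[-0.2,0,0],[-0.23,0,0],[-0.23,0,0],[-0.23,0,0],[-0.23,0,0]]}'
```

```text
time: 7.22
tcp_pos: [549.9, -9.3, 114.6]
orientation: [0.007, 0.111, 0.992, 0.059]
wrist_force: [-0.4, 1.0, 0.3]
finger_gap: 28.6
```

```bash
python3 -m inch '{"delta_pos":[[0,0.016,0],[0,0.032,0],[0,0.048,0],[0,0.064,0],[0,0.08,0],[0,0.096,-0.001],[0,0.112,-0.001],[0,0.129,-0.002],[0,0.129,-0.002],[0,0.129,-0.002]],"angular":[[0.029,0,0],[0.057,0,0],[0.086,0,0],[0.115,0,0],[0.144,0,0],[0.172,0,0],[0.2,0,0],[0.23,0,0],[0.23,0,0],[0.23,0,0]]}'
python3 - <<'E'
from h import *
import cv2
s=env.state();print(s["torque"],s["time"])
im=read_camera("wrist");sc=read_camera("scene")
v=np.hstack([cv2.resize(im[100:280,130:370],(512,384)),cv2.resize(sc[150:240,230:350],(512,384))]);cv2.imwrite("pics/w3.png",cv2.resize(v,(800,300))[...,::-1])
E
```

```text
time: 8.05
tcp_pos: [554.2, 10.1, 117.0]
orientation: [-0.007, 0.11, 0.992, -0.06]
wrist_force: [-0.1, -0.4, -1.2]
finger_gap: 28.9
[ 0.42075747 -0.11596726 -0.00092464] 8.05
```

View pics/w3.png

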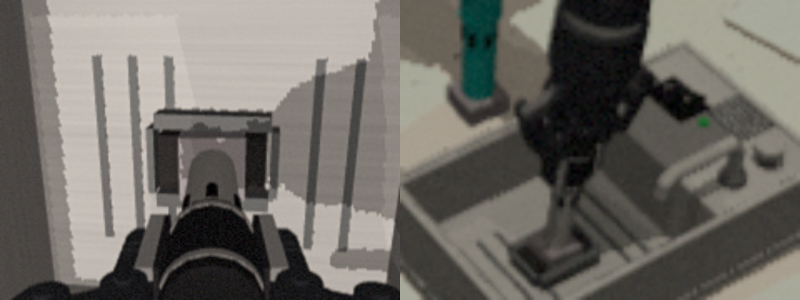

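The tube tilts with the gripper, its foot is still between the lips (w3 col 150-275), and the well is level. I'll carry on swinging.

```bash
python3 -m inch '{"delta_pos":[[0,-0.016,0],[0,-0.032,0],[0,-0.048,0],[0,-0.064,-0.001],[0,-0.08,-0.001],[0,-0.096,-0.002],[0,-0.112,-0.002],[0,-0.129,-0.003],[0,-0.129,-0.003],[0,-0.129,-0.003]],"angular":[[-0.029,0,0],[-0.057,0,0],[-0.086,0,0],[-0.115,0,0],[-0.144,0,0],[-0.172,0,0],[-0.2,0,0],[-0.23,0,0],[-0.23,0,0],[-0.23,0,0]]}'; python3 -m inch '{"delta_pos":[[0,0.016,0],[0,0.032,0],[0,0.048,0],[0,0.064,-0.001],[0,0.08,-0.001],[0,0.096,-0.002],[0,0.112,-0.002],[0,0.129,-0.003],[0,0.129,-0.003],[0,0.129,-0.003]],"angular":[[0.029,0,0],[0.057,0,0],[0.086,0,0],[0.115,0,0],[0.144,0,0],[0.172,0,0],[0.2,0,0],[0.23,0,0],[0.23,0,0],[0.23,0,0]]}'
```

```text
time: 8.98
tcp_pos: [549.9, -9.8, 120.2]
orientation: [0.007, 0.112, 0.992, 0.06]
wrist_force: [0.2, 0.1, 1.7]
finger_gap: 29.1
time: 9.82
tcp_pos: [554.1, 9.5, 122.6]
orientation: [-0.007, 0.111, 0.992, -0.061]
wrist_force: [-0.2, -1.3, -0.7]
finger_gap: 28.8
```

```bash
python3 -m inch '{"delta_pos":[[0,-0.016,0],[0,-0.032,0],[0,-0.048,0],[0,-0.064,-0.001],[0,-0.08,-0.001],[0,-0.096,-0.002],[0,-0.112,-0.002],[0,-0.129,-0.003],[0,-0.129,-0.003],[0,-0.129,-0.003]],"angular":[[-0.029,0,0],[-0.057,0,0],[-0.086,0,0],[-0.115,0,0],[-0.144,0,0],[-0.172,0,0],[-0.2,0,0],[-0.23,0,0],[-0.23,0,0],[-0.23,0,0]]}'; python3 -m inch '{"delta_pos":[[0,0.016,0],[0,0.032,0],[0,0.048,0],[0,0.064,-0.001],[0,0.08,-0.001],[0,0.096,-0.002],[0,0.112,-0.002],[0,0.129,-0.003],[0,0.129,-0.003],[0,0.129,-0.003]],"angular":[[0.029,0,0],[0.057,0,0],[0.086,0,0],[0.115,0,0],[0.144,0,0],[0.172,0,0],[0.2,0,0],[0.23,0,0],[0.23,0,0],[0.23,0,0]]}'
python3 - <<'E'
from h import *
s=env.state();print(s["torque"],s["wrist_force"],s["time"])
E
```

```text
time: 10.65
tcp_pos: [549.8, -10.1, 125.5]
orientation: [0.007, 0.112, 0.992, 0.06]
wrist_force: [-0.3, 0.3, -1.1]
finger_gap: 29.0
time: 11.48
tcp_pos: [554.2, 10.5, 128.0]
orientation: [-0.007, 0.11, 0.992, -0.059]
wrist_force: [-0.3, -0.0, -2.7]
finger_gap: 28.9
[ 0.17609941 -0.02624023  0.00019596] [-0.31869148 -0.01395702 -2.66287803] 11.4833
```

```bash
python3 -m inch '{"delta_pos":[[0,-0.012,-0.007],[0,-0.024,-0.014],[0,-0.036,-0.021],[0,-0.048,-0.028],[0,-0.06,-0.036],[0,-0.07,-0.045],[0,-0.07,-0.045],[0,-0.07,-0.045],[0,-0.07,-0.045],[0,-0.07,-0.045]],"angular":[[-0.02,0,0],[-0.04,0,0],[-0.06,0,0],[-0.08,0,0],[-0.1,0,0],[-0.115,0,0],[-0.115,0,0],[-0.115,0,0],[-0.115,0,0],[-0.115,0,0]]}'
python3 - <<'E'
from h import *
import cv2
s=env.state();print(s["torque"],s["wrist_force"],s["time"])
im=read_camera("wrist");sc=read_camera("scene")
v=np.hstack([cv2.resize(im[100:280,130:370],(512,384)),cv2.resize(sc[150:240,230:350],(512,384))]);cv2.imwrite("pics/w4.png",cv2.resize(v,(800,300))[...,::-1])
cv2.imwrite("pics/s4.png",sc[...,::-1])
E
```

```text
time: 12.32
tcp_pos: [552.0, 0.4, 136.1]
orientation: [-0.0, 0.111, 0.994, 0.0]
wrist_force: [0.0, -0.0, -2.0]
finger_gap: 29.1
[-0.00750952  0.00676652  0.0392719 ] [ 0.00474221 -0.00205787 -1.99175336] 12.3167
```

View pics/w4.png

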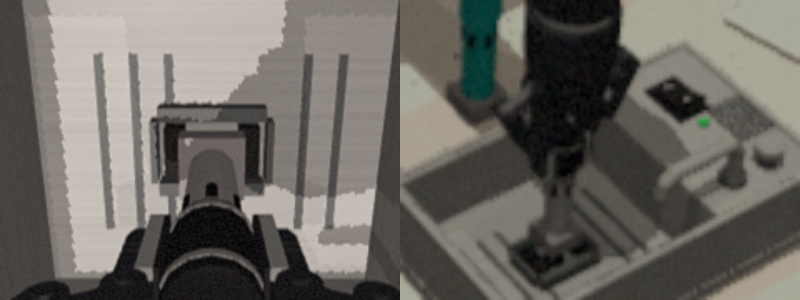

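The tube is upright, with its foot above the lips (w4 right, about (555,230)), and the only load is its weight. I'll raise it a few mm for margin, compare the bystanders with the first picture, and hand in.

```bash
python3 -m inch '{"delta_pos":[[0,0,-0.01],[0,0,-0.02],[0,0,-0.02],[0,0,-0.02],[0,0,-0.02],[0,0,-0.02]],"angular":[[0,0,0],[0,0,0],[0,0,0],[0,0,0],[0,0,0],[0,0,0]]}'
python3 - <<'E'
from h import *
import cv2
s=env.state();print(s["tcp_pos"],s["wrist_force"],s["torque"],np.abs(s["qvel"]).max())
sc=read_camera("scene")[...,::-1];o=cv2.imread("pics/scene.png")
d=cv2.absdiff(sc,o).max(2);v=np.hstack([sc[120:290,190:400],cv2.cvtColor(d,8)[120:290,190:400]])
cv2.imwrite("pics/f.png",cv2.resize(v,(798,323)))
def cnt(y0,y1,x0,x1): return (d[y0:y1,x0:x1]>50).mean()
print("diff scoops/paddle",cnt(225,380,85,215),"lid/cup",cnt(115,175,270,395))
E
```

```text
time: 12.92
tcp_pos: [552.1, 0.2, 139.2]
orientation: [0.0, 0.111, 0.994, 0.0]
wrist_force: [0.8, -0.3, -1.9]
finger_gap: 28.8
[5.52057934e+02 1.56956445e-01 1.39166890e+02] [ 0.75473533 -0.32561924 -1.88256346] [ 0.01508838  0.04369814 -0.05110609] 0.001570943934549533
diff scoops/paddle 0.0 lid/cup 0.21706666666666666
```

View pics/f.png

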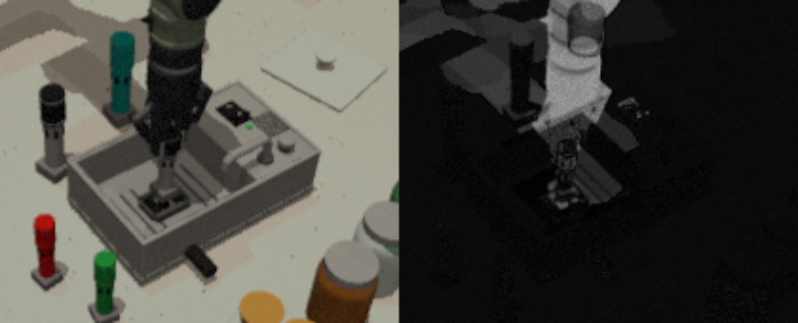

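The well's edges, the lid and the standing tubes show no difference. The lid/cup figure of 0.22 comes from the arm covering that area. The cup is hidden behind the arm, but the arm never went near it at its height.

```bash
python3 -c "
from workcell import env
print(env.sign_off(), env.state()['time'])"
```

```text
the job is handed in; nothing more can be done
the job is handed in; nothing more can be done
```

The job is handed in. The rocker is pressed off and the tube is free of the drain, held upright over its seat; no verdict was reported.

**What I did:** I pressed the rocker until it bottomed out at about 16 N. I then gripped the smaller black knob at 60 N and rocked it about 0.12 rad towards the switch and back. Seven swings of about 2.5 mm each freed the foot, and I then raised it upright.

**Last checks at 12.9 s:**
- **Tube:** it has risen about 29 mm, which puts the foot about 15 mm above the lips. That is reckoned from the TCP height, since I saw no slip in the pictures. The tool is upright within 0.01 rad and over its starting point.
- **Load:** the wrist carries about 2 N, roughly the tube's weight, with almost no moment.
- **Well and rocker:** the before-and-after picture shows no shift of the well, and the rocker lies flat.
- **Bystanders:** the scoops, paddle and lid show no change. The cup was hidden behind the arm, so I could not check it in the last picture.

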